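# Find the socket that fits the clamp nut and keep it seated on the nut

## Task

One of the two hold-down clamps stands on the grey pad: find the socket in the wooden rack that fits its hex nut snugly (the smallest that goes over the nut), trying them on it as needed, and stand any socket that does not fit back upright over a pin of the rack. Push the right socket straight down over the nut until it is fully home on the washer, and finish while still gripping it there, ready to tighten; leave the hammer, the magnifier and the steel block where they lie.

Things in the scene. Friction and masses are not known exactly. Their poses are not given: they have to be found in the camera images.
- pad: thin grey felt pad, 270 x 230 mm, 2 mm thick, lying on the bench; origin at its centre. The clamp to work on stands on it, its nut within 60 mm of the pad's centre
- clamp_a: hold-down clamp, fixed: dark steel base 150 x 74 mm, top 20 mm above the bench; on it a brass die and a stepped block bridged by a 34 mm wide steel strap, top 60 mm above the bench; stud, 5 mm washer and nut in its middle. Origin at the centre of its underside, x along its length. Either clamp may be the one on the grey pad; the other is parked off it
- clamp_b: hold-down clamp, fixed: dark steel base 150 x 74 mm, top 20 mm above the bench; on it a brass die and a stepped block bridged by a 34 mm wide steel strap, top 60 mm above the bench; stud, 5 mm washer and nut in its middle. Origin at the centre of its underside, x along its length. Either clamp may be the one on the grey pad; the other is parked off it
- nut_a_foot (a point): centre of the underside of clamp A's hex nut, on the washer, where a seated socket's mouth comes to rest; 65 mm above the bench. The nut is 18 to 24 mm tall, size across flats not given (try or look; the right socket has about 2 mm play), on a stud standing 6 mm out of it. z up; its flats are square to x and to the lines 60 and 120 degrees from x. A light touch does not turn it
- nut_b_foot (a point): centre of the underside of clamp B's hex nut, on the washer, where a seated socket's mouth comes to rest; 65 mm above the bench. The nut is 18 to 24 mm tall, size across flats not given (try or look; the right socket has about 2 mm play), on a stud standing 6 mm out of it. z up; its flats are square to x and to the lines 60 and 120 degrees from x. A light touch does not turn it
- socket_13_mid (a point): centre (half-way up, 42 mm above the mouth) of the 13 mm steel socket, 84 mm tall, standing mouth down over any one of the rack's pins. Lower 40 mm: round, 24 mm thick, a hex mouth 14.8 mm across flats, 24 mm deep, in its underside. Upper 44 mm: dark hex adapter bar, 22 mm across flats, to grip it by. z up; flats of mouth and bar are square to x and to the lines 60 and 120 degrees from x
- socket_19_mid (a point): centre (half-way up, 42 mm above the mouth) of the 19 mm steel socket, 84 mm tall, standing mouth down over any one of the rack's pins. Lower 40 mm: round, 30 mm thick, a hex mouth 20.8 mm across flats, 30 mm deep, in its underside. Upper 44 mm: dark hex adapter bar, 22 mm across flats, to grip it by. z up; flats of mouth and bar are square to x and to the lines 60 and 120 degrees from x
- socket_24_mid (a point): centre (half-way up, 42 mm above the mouth) of the 24 mm steel socket, 84 mm tall, standing mouth down over any one of the rack's pins. Lower 40 mm: round, 36 mm thick, a hex mouth 25.8 mm across flats, 34 mm deep, in its underside. Upper 44 mm: dark hex adapter bar, 22 mm across flats, to grip it by. z up; flats of mouth and bar are square to x and to the lines 60 and 120 degrees from x
- socket_13: the 13 mm socket described above; origin at the centre of its mouth (underside)
- socket_19: the 19 mm socket described above; origin at the centre of its mouth (underside)
- socket_24: the 24 mm socket described above; origin at the centre of its mouth (underside)
- rack: fixed wooden socket rack, 70 x 200 x 22 mm, with three upright steel pins 9 mm thick and 18 mm tall in a row along its y axis, 62 mm apart, the sockets standing on its top over the pins; origin at the centre of its underside
- pin_1 (a point): foot of the rack's pin at its -y end, on the rack's top face (22 mm above the bench)
- pin_2 (a point): foot of the rack's middle pin, on the rack's top face
- pin_3 (a point): foot of the rack's pin at its +y end, on the rack's top face
- hammer: loose hammer, 260 mm long with a wooden handle and dark steel head up to 90 mm across, lying on the bench beyond the work; origin under its middle, x towards the head. To be left alone
- magnifier: loose hand magnifier lying flat: steel-rimmed lens 68 mm in diameter, 10 mm thick, origin under the lens centre, its black handle reaching 130 mm out along -x. To be left alone
- bench_block: loose flat steel bench block, 60 x 60 x 20 mm; origin under its centre. To be left alone
There are look-alikes about, which are no part of the job. Leave any green or pink look-alike of the socket_19 alone.

How it is judged (in metres and radians):
At the end, for the whole second after the job is handed in: The smallest socket that goes over the nut on the pad is upright (4.5 degrees), on its axis within 5 mm, down on the washer within 3.5 mm, still, and gripped with over 5 N; the other two stand upright on the rack, each within 13 mm of a pin (((horizontal distance between nut_a_foot and pad below 0.1 m and z of socket_19_mid in the frame of nut_a_foot between 0.039 and 0.0455 m and horizontal distance between socket_19_mid and nut_a_foot below 0.005 m and angle between socket_19_mid's own z axis and vertical below 0.08 rad and contact force between the fingers and socket_19 above 5 N and linear speed of socket_19 below 0.02 m/s and z of socket_13_mid in the frame of rack between 0.059 and 0.069 m and angle between each of socket_13_mid, socket_24_mid's own z axis and vertical below 0.1 rad and (horizontal distance between socket_13_mid and pin_1 below 0.013 m or horizontal distance between socket_13_mid and pin_2 below 0.013 m or horizontal distance between socket_13_mid and pin_3 below 0.013 m) and z of socket_24_mid in the frame of rack between 0.059 and 0.069 m and (horizontal distance between socket_24_mid and pin_1 below 0.013 m or horizontal distance between socket_24_mid and pin_2 below 0.013 m or horizontal distance between socket_24_mid and pin_3 below 0.013 m)) or (horizontal distance between nut_b_foot and pad below 0.1 m and z of socket_24_mid in the frame of nut_b_foot between 0.039 and 0.0455 m and horizontal distance between socket_24_mid and nut_b_foot below 0.005 m and angle between socket_24_mid's own z axis and vertical below 0.08 rad and contact force between the fingers and socket_24 above 5 N and linear speed of socket_24 below 0.02 m/s and z of socket_13_mid in the frame of rack between 0.059 and 0.069 m and angle between each of socket_13_mid, socket_19_mid's own z axis and vertical below 0.1 rad and (horizontal distance between socket_13_mid and pin_1 below 0.013 m or horizontal distance between socket_13_mid and pin_2 below 0.013 m or horizontal distance between socket_13_mid and pin_3 below 0.013 m) and z of socket_19_mid in the frame of rack between 0.059 and 0.069 m and (horizontal distance between socket_19_mid and pin_1 below 0.013 m or horizontal distance between socket_19_mid and pin_2 below 0.013 m or horizontal distance between socket_19_mid and pin_3 below 0.013 m)))); the arm keeps its last pose, push and grip.
It fails at once if the hammer, the magnifier or the steel block is moved more than 20 mm (distance of any of hammer, magnifier, bench_block from where it was at the start of the episode above 0.02 m).
It also fails if it takes over 70 s, if anything falls off the work surface, if the arm or the gripper's body presses on something with over 40 N, if the wrist force passes 120 N, or if a joint passes its speed limit or range.

## Robot

A 6-joint arm with a two-finger parallel gripper is mounted at the origin on the work surface. World frame = base frame: x ahead of the robot, y to its left, z up, the work surface at z = 0. Lengths are in mm, angles in rad, forces in N, time in s.
With the tool pointing down it reaches from about 275 to 825 mm from the base axis. Payload 5.2 kg.
Tool frame: the origin (TCP) lies midway between the tips of the shut fingers; the grasp point (between the pads) lies 19 mm behind it (r.grasp_offset is the z of the grasp point in the tool frame, in mm); z points along the fingers, y is the direction in which the jaws open and shut (so a half turn about z gives the same grasp; the last joint's range is limited). The gripper opens to 93 mm and grips with 3 to 60 N. Pads are 15 mm wide; open, the fingers measure 128 mm over their backs; the gripper's body (75 mm by 188 mm) begins 65 mm behind the grasp point.
Start: joints at [0.911, 0.259, 1.535, -0, 1.348, -0.203], TCP at [242.573, 493.623, 218.653] pointing down, gripper open.
Joint ranges: [-3.14, 3.14], [-0.91, 2.08], [0.19, 2.58], [-1.22, 4.36], [0.22, 2.71], [-3.12, 3.12]. Speed limits (rad/s): [2.57, 2.57, 3.14, 3.14, 3.14, 3.14].

## Interface

Orientations are given as a 3x3 rotation matrix whose columns are the frame's x, y, z axes.
In Python, from workcell import get_state, viewer, r gives the robot as it stands.
- The arm moves only by the tool drive_tool, never from a script. Its argument "plan" is a list of rows, each an object of numbers: "gripper": the closure, from 0 (fully open) to 1 (shut); "dx", "dy", "dz": the shift along the tool's x, y, z in mm; "wx", "wy", "wz": the turn, a rotation vector about the tool's x, y, z in rad. A call has 1 to 5 rows; each row shifts and turns the pose as measured when the row begins, along the tool's axes as they then stand; what a row does not reach is not made up. A row lasts 1/12 s, in which the tool goes at most 41.7 mm and 7.16 degrees, less where a joint would pass 70% of its speed; a pose out of reach is approached as far as the arm can. A call is refused whole if a number of a shift passes 41.7 or a number of a turn 0.125, either way. A call with a gripper value outside its range is refused whole. The fingers move at their own pace and stop on an object; "newtons" is the grip in N (left out, the last holds). Time passes only in rows, so rows that do not move let the fingers close. It gives the time, the measured TCP pose, the force and the opening at its end, in the units of the state.
- get_state(): the state, without advancing time (a new reading comes with each control period).
- viewer.get_image(name): name is "scene" or "top"; returns the picture (384x512x3 uint8, red, green, blue); there is no depth.
- viewer.camera_info(name): a dict with "fx", "fy", "cx", "cy" (pixels), "distortion" ([k1, k2, p1, p2, k3] as OpenCV has them; the pictures are not rectified), "R" (3x3) and "t" (3): a world point X has camera coordinates R X + t. Camera axes: x right, y down, z forward; pixel columns grow to the right and rows downward; lengths in mm; the calibration is good to about 2 mm. A picture is of the moment at which its call begins. camera_info takes no time and is no camera call.
- r.finish_job(): hands the job in, once; it reports no verdict.
Trained networks look in the newest picture that a camera, given by its name, has taken for a name from the list of things; names that differ only in an ending like _2 or _b are one class to them, and where a whole thing is asked for, a point or a joint stands for the part that bears it (a point fixed in the world has none). Each returns a list of dicts, best first, with "confidence" (0 to 1); they miss things now and then, are a little off and sometimes report something else, mostly with a low value. They report only what shows in the picture. A call takes as long as a camera call. They do not tell look-alikes from the thing itself.
- viewer.boxes_of(camera, target): "position" ([x, y, z] in mm, in world coordinates, good to about 4 mm: the middle of the surface that is visible of it).
- viewer.trace(camera, target): "pixels" (384x512 bool, what is visible of it).
- viewer.tip_of(camera, target): "position" ([x, y, z] in mm, in world coordinates, good to about 4 mm: a listed point, or the origin of a listed thing).
The state is a dict: "time": time; "joint_pos": joint angles; "qd": joint speeds; "effort": joint torques, N m; "tcp_pos": TCP position; "orientation": TCP orientation; "contact_force": force on the tool from outside, world axes, zero at the start; "ft_torque": the same for the moment, N m; "finger_gap": opening from 0.0 (shut) to 1.0 (fully open).
Only numpy, scipy, OpenCV 4.12 (cv2) and the standard library are available. Lean on these libraries where they do the work, as an engineer would, in place of code of your own. Each camera call takes 0.05 s, during which the arm holds its last target.

## Working session

There is one attempt and no reset: what is moved stays moved. The work goes in short steps, Python scripts to look and compute and a tool call to move; the robot and the scene stay as the last step left them, time stands still between calls to the robot, and variables do not carry over. Pictures are saved under pics/ and viewed, and the job is handed in when it is done.

Besides the shell and the picture viewer there is one more tool, called after "Emit:" as name(argument=value, ...) on one line, values as JSON. drive_tool: Moves the arm, as the interface text tells. Its arguments: {"type":"object","properties":{"plan":{"type":"array"},"newtons":{"type":"number"}},"required":["plan"]}

```bash
mkdir -p pics; ls; python3 - <<'E'
from workcell import get_state, viewer, r
import cv2
print(get_state())
for n in ("scene","top"):
    im=viewer.get_image(n); cv2.imwrite(f"pics/{n}0.png",im[:,:,::-1]); print(n,viewer.camera_info(n))
print(r.grasp_offset)
E
```

```text
pics
{'time': 0.0, 'joint_pos': array([ 9.11219694e-01,  2.59322439e-01,  1.53608422e+00,  1.43922315e-06,
        1.34797924e+00, -2.02789349e-01]), 'qd': array([-0.00110448, -0.00063591, -0.0008195 , -0.00111232, -0.00025601,
       -0.00055235]), 'effort': array([ 1.13303347e-03, -4.37302601e+01, -2.83997709e+01,  7.19741941e-02,
        4.14104643e-02, -1.19317933e-04]), 'tcp_pos': array([242.22059018, 493.18613892, 217.82830927]), 'orientation': array([[-8.97473810e-01,  4.41066379e-01, -1.09997760e-03],
       [ 4.41067602e-01,  8.97472766e-01, -1.41625420e-03],
       [ 3.62537828e-04, -1.75621554e-03, -9.99998392e-01]]), 'contact_force': array([-0.30963538,  0.07864765, -0.28017438]), 'ft_torque': array([ 0.01398865, -0.01002022,  0.00668989]), 'finger_gap': 0.9978216439941751}
scene {'fx': 462.1825159822798, 'fy': 462.1825159822798, 'cx': 255.0356340572247, 'cy': 192.79088165238838, 'distortion': array([-0.06190248,  0.        ,  0.        ,  0.        ,  0.        ]), 'R': array([[ 0.49807001,  0.86708303,  0.00965861],
       [ 0.70483325, -0.39833201, -0.58697675],
       [-0.50511024,  0.29916322, -0.80954617]]), 't': array([-210.32162014, -372.60185233, 1532.70568471])}
top {'fx': 460.0551905547535, 'fy': 460.0551905547535, 'cx': 253.76452536362228, 'cy': 197.14512336318424, 'distortion': array([0.05256501, 0.        , 0.        , 0.        , 0.        ]), 'R': array([[ 0.01499437, -0.99965677, -0.02148263],
       [-0.98371499, -0.01089985, -0.17940459],
       [ 0.17910886,  0.02382285, -0.98354079]]), 't': array([ -71.42299814,  552.68077495, 1228.43313414])}
-18.8
```

View pics/scene0.png

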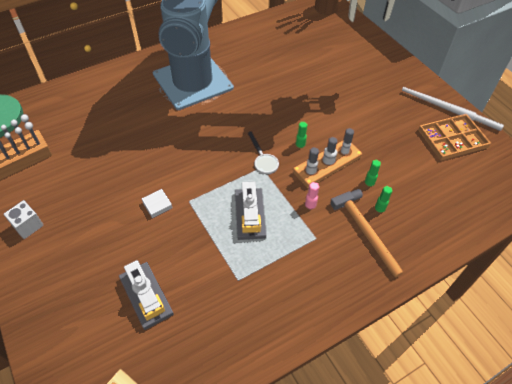

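View pics/top0.png

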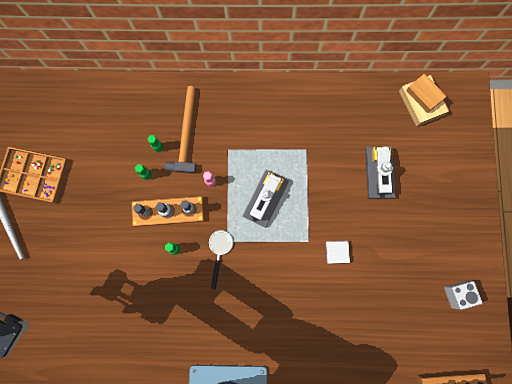

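```bash
python3 - <<'E'
from workcell import get_state, viewer, r
import numpy as np
for n in ("pad","nut_a_foot","nut_b_foot","socket_13_mid","socket_19_mid","socket_24_mid","pin_1","pin_2","pin_3","rack","clamp_a","clamp_b","hammer","magnifier","bench_block"):
    for c in ("scene","top"):
        o=viewer.tip_of(c,n)
        print(n,c,[(np.round(d['position']).tolist(),round(d['confidence'],2)) for d in o[:4]])
print(get_state()['time'])
E
```

```text
pad scene [([571.0, -97.0, -3.0], 0.74)]
pad top [([572.0, -102.0, 0.0], 0.87), ([408.0, -298.0, -1.0], 0.55)]
nut_a_foot scene [([558.0, -93.0, 68.0], 0.62)]
nut_a_foot top [([561.0, -98.0, 59.0], 0.61), ([511.0, 245.0, 20.0], 0.17)]
nut_b_foot scene [([637.0, -423.0, 63.0], 0.62)]
nut_b_foot top [([763.0, 142.0, 1.0], 0.66), ([637.0, -422.0, 68.0], 0.63)]
socket_13_mid scene [([507.0, 246.0, 61.0], 0.72), ([637.0, -424.0, 0.0], 0.32)]
socket_13_mid top [([513.0, 241.0, 62.0], 0.61)]
socket_19_mid scene [([409.0, 158.0, 41.0], 0.73), ([629.0, 254.0, 41.0], 0.73), ([607.0, 67.0, 41.0], 0.64), ([707.0, 220.0, 43.0], 0.62)]
socket_19_mid top [([608.0, 66.0, 41.0], 0.71), ([525.0, 120.0, 61.0], 0.64), ([408.0, 160.0, 42.0], 0.61), ([628.0, 252.0, 46.0], 0.54)]
socket_24_mid scene [([516.0, 184.0, 64.0], 0.69), ([525.0, 119.0, 62.0], 0.27)]
socket_24_mid top [([516.0, 183.0, 66.0], 0.59)]
pin_1 scene [([514.0, 182.0, 24.0], 0.6), ([514.0, 244.0, 22.0], 0.57), ([528.0, 121.0, 23.0], 0.55)]
pin_1 top [([509.0, 248.0, 22.0], 0.92), ([525.0, 120.0, 24.0], 0.81), ([515.0, 182.0, 22.0], 0.62)]
[... 450 characters left out ...]
ck top [([517.0, 182.0, -2.0], 0.95)]
clamp_a scene []
clamp_a top [([643.0, -419.0, 1.0], 0.77), ([558.0, -97.0, -1.0], 0.72)]
clamp_b scene []
clamp_b top [([643.0, -419.0, 1.0], 0.77), ([558.0, -97.0, -1.0], 0.72)]
hammer scene [([762.0, 136.0, -0.0], 0.7), ([435.0, 34.0, -1.0], 0.32), ([635.0, -420.0, -2.0], 0.19)]
hammer top [([762.0, 140.0, 1.0], 0.92), ([642.0, -423.0, 0.0], 0.52)]
magnifier scene [([431.0, 34.0, -2.0], 0.81), ([572.0, -98.0, -4.0], 0.7), ([513.0, 243.0, 21.0], 0.62), ([522.0, 120.0, 64.0], 0.56)]
magnifier top [([431.0, 27.0, 1.0], 0.57)]
bench_block scene [([407.0, -294.0, -1.0], 0.85)]
bench_block top [([406.0, -298.0, -0.0], 0.57), ([521.0, 182.0, 2.0], 0.36)]
1.6
```

```bash
python3 - <<'E'
import cv2, numpy as np
a=cv2.imread('pics/scene0.png');b=cv2.imread('pics/top0.png')
def c(im,x,y,w=40,s=7.5): return cv2.resize(im[y-w//2:y+w//2,x-w//2:x+w//2],(300,300),interpolation=cv2.INTER_CUBIC)
cv2.imwrite('pics/nuts.png',np.vstack([np.hstack([c(a,250,205,60),c(a,142,287,60)]),np.hstack([c(b,266,197,60),c(b,380,172,60)])]))
def c2(im,x0,y0,x1,y1,s): return cv2.resize(im[y0:y1,x0:x1],None,fx=s,fy=s,interpolation=cv2.INTER_CUBIC)
A=c2(a,290,120,370,190,7);B=c2(b,125,180,205,230,7)
cv2.imwrite('pics/racks.png',A);cv2.imwrite('pics/rackt.png',B)
E
```

```text
(no output)
```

View pics/nuts.png

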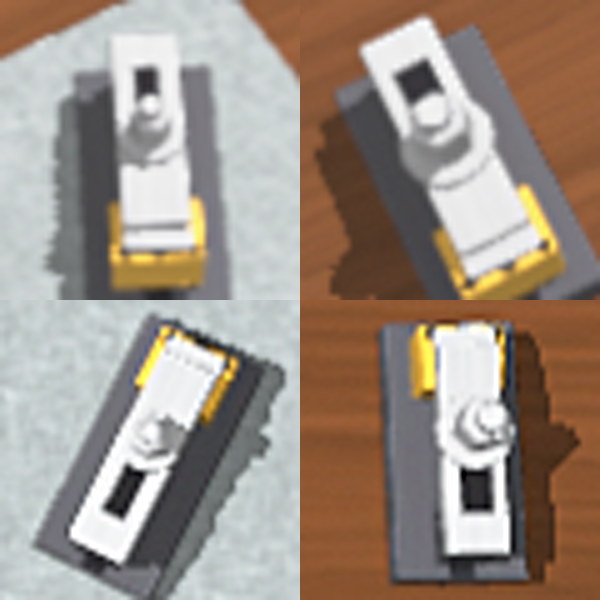

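View pics/racks.png

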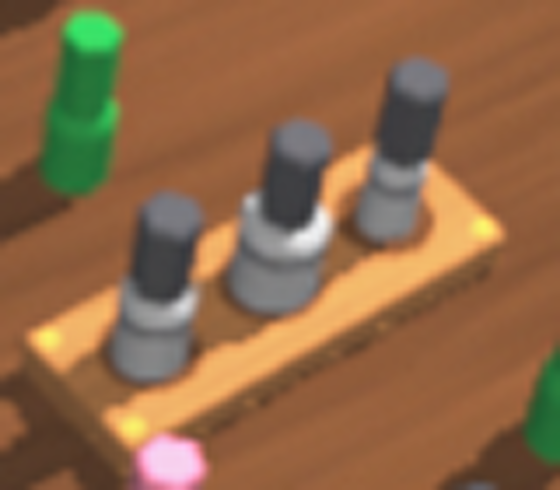

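View pics/rackt.png

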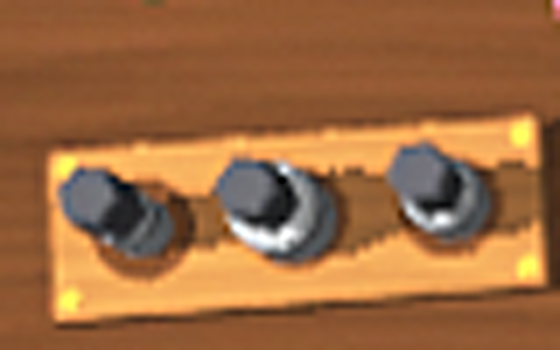

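```bash
cat > h.py <<'E'
import numpy as np, cv2
from workcell import get_state, viewer, r
CI={n:viewer.camera_info(n) for n in("scene","top")}
def K(n):
    c=CI[n]; return np.array([[c['fx'],0,c['cx']],[0,c['fy'],c['cy']],[0,0,1.]])
def proj(n,P):
    c=CI[n]; rv,_=cv2.Rodrigues(np.array(c['R']))
    return cv2.projectPoints(np.array(P,float).reshape(-1,1,3),rv,np.array(c['t']),K(n),np.array(c['distortion']))[0][:,0]
def back(n,uv,z):
    c=CI[n]; q=cv2.undistortPoints(np.array(uv,float).reshape(-1,1,2),K(n),np.array(c['distortion']))[:,0]
    R=np.array(c['R']);t=np.array(c['t']); C=-R.T@t
    d=np.c_[q,np.ones(len(q))]@R
    return C+d*((z-C[2])/d[:,2])[:,None]
def rot(yaw): 
    return np.array([[np.cos(yaw),-np.sin(yaw)],[np.sin(yaw),np.cos(yaw)]])
E
cat > fit.py <<'E'
from h import *
from scipy.optimize import minimize
ims={'scene':cv2.imread('pics/scene0.png'),'top':cv2.imread('pics/top0.png')}
def gm(im):
    g=cv2.GaussianBlur(im,(0,0),0.7).astype(np.float32); gx=cv2.Sobel(g,-1,1,0);gy=cv2.Sobel(g,-1,0,1)
    return np.sqrt((gx**2+gy**2).sum(2))
G={n:gm(i) for n,i in ims.items()}
def rect(p,L,W,z,z0=None):
    x,y,a=p; s=np.linspace(-1,1,61)
    o=np.ones_like(s); q=np.r_[np.c_[s*L/2,o*W/2],np.c_[s*L/2,-o*W/2],np.c_[o*L/2,s*W/2],np.c_[-o*L/2,s*W/2]]
    return np.c_[q@rot(a).T+[x,y],np.full(len(q),z)]
def sc(p,L,W,z,cams):
    v=0
    for n in cams:
        u=proj(n,rect(p,L,W,z)).astype(np.float32)
        v-=cv2.remap(G[n],u[:,:1].copy(),u[:,1:].copy(),cv2.INTER_CUBIC).clip(0,150).mean()
    return v
for name,p0,L,W,z in(("clamp",(560,-97,-.447),150,74,20),("rack",(517,182,.117),70,200,22),("pad",(571,-100,0),270,230,2),("pad90",(571,-100,0),230,270,2)):
    for cams in (["scene"],["top"],["scene","top"]):
        best=min((minimize(sc,np.array(p0)+d,args=(L,W,z,cams),method='Nelder-Mead',options=dict(initial_simplex=np.array(p0)+d+np.array([[0,0,0],[5,0,0],[0,5,0],[0,0,.05]]))) for d in [np.array([i,j,0]) for i in(-4,0,4) for j in(-4,0,4)]),key=lambda m:m.fun)
        print(name,cams,best.x[:2].round(1),np.degrees(best.x[2]).round(1),best.fun.round(1))
E
python3 fit.py; python3 - <<'E'
import cv2,numpy as np
a=cv2.imread('pics/scene0.png');b=cv2.imread('pics/top0.png')
c=lambda im,x,y,w:cv2.resize(im[y-w:y+w,x-w:x+w],(380,380),interpolation=cv2.INTER_LANCZOS4)
cv2.imwrite('pics/hex.png',np.clip(np.hstack([c(a,314,153,10),c(b,186,207,10)]).astype(float)*1.5,0,255))
E
```

```text
clamp ['scene'] [565.4 -97.1] -26.5 -149.6
clamp ['top'] [556.5 -95.6] -27.6 -149.9
clamp ['scene', 'top'] [558.2 -95.1] -26.5 -285.8
rack ['scene'] [523.4 181.3] 5.3 -135.9
rack ['top'] [516.4 181.8] 5.4 -150.0
rack ['scene', 'top'] [517.  181.7] 6.3 -285.2
pad ['scene'] [ 573.4 -101.8] 0.9 -148.8
pad ['top'] [ 572.2 -100.8] 1.5 -148.0
pad ['scene', 'top'] [ 573.4 -101.8] 0.9 -296.7
pad90 ['scene'] [589.3 -81. ] 2.6 -102.6
pad90 ['top'] [593.6 -81.7] 0.8 -100.1
pad90 ['scene', 'top'] [589.9 -80.9] 3.2 -204.8[ WARN:0@0.039] global loadsave.cpp:1063 imwrite_ Unsupported depth image for selected encoder is fallbacked to CV_8U.
```

View pics/hex.png

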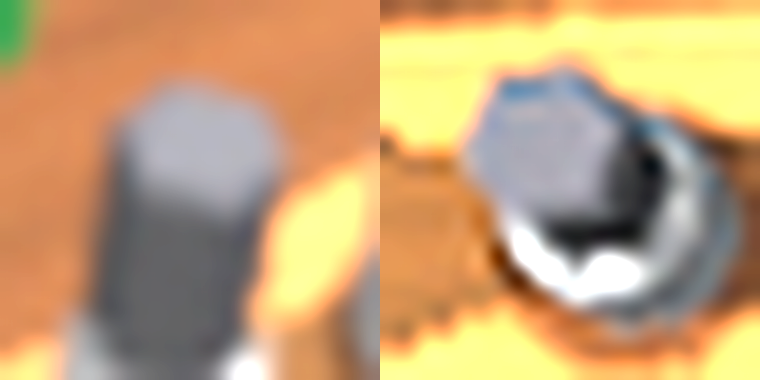

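```bash
sed -i 's/.clip(0,150)/.clip(0,400)/' fit.py; python3 fit.py | grep -v pad; python3 - <<'E'
from h import *
ims={'scene':cv2.imread('pics/scene0.png'),'top':cv2.imread('pics/top0.png')}
# overlay zoom
S=10;out=[]
def circ(c,rad,z,n=60):
    t=np.linspace(0,2*np.pi,n); return np.c_[c[0]+rad*np.cos(t),c[1]+rad*np.sin(t),np.full(n,z)]
def hexa(c,af,yaw,z):
    t=yaw+np.pi/6+np.arange(7)*np.pi/3; R=af/np.sqrt(3); return np.c_[c[0]+R*np.cos(t),c[1]+R*np.sin(t),np.full(7,z)]
for n in ims:
    c=(558,-96); u0=proj(n,[[*c,75]])[0].astype(int)-15
    im=cv2.resize(ims[n][u0[1]:u0[1]+36,u0[0]:u0[0]+36],(400,400),interpolation=cv2.INTER_CUBIC);
    raw=im.copy()
    for P,col in((hexa(c,19,np.radians(-26.5),65),(0,0,255)),(hexa(c,19,np.radians(-26.5),85),(0,255,0)),(circ(c,5,91),(255,0,0))):
        p=((proj(n,P)-u0+.5)*400/36).astype(int); cv2.polylines(im,[p],False,col,1)
    out.append(np.hstack([raw,im]))
cv2.imwrite('pics/ov.png',cv2.resize(np.vstack(out),(600,600)))
E
```

```text
clamp ['scene'] [ 573.2 -102. ] -25.6 -318.2
clamp ['top'] [557.7 -97.7] -25.8 -361.7
clamp ['scene', 'top'] [558.5 -96. ] -25.9 -619.5
rack ['scene'] [520.  182.9] 5.0 -317.5
rack ['top'] [516.9 182. ] 5.1 -390.3
rack ['scene', 'top'] [518.2 182.2] 5.0 -700.9
```

View pics/ov.png

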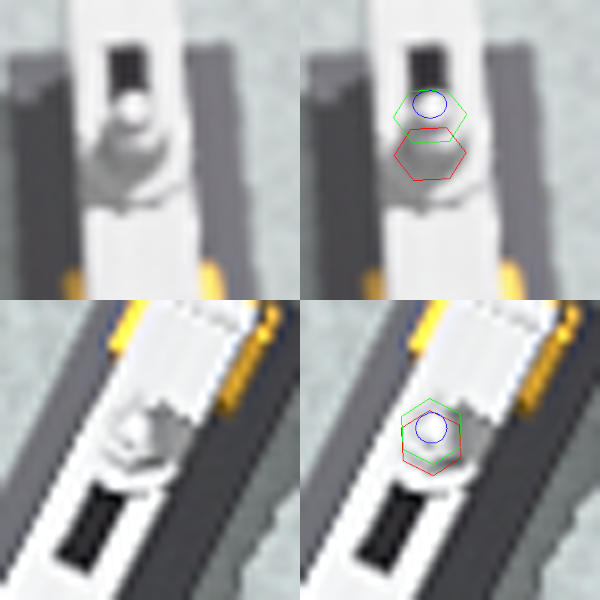

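```bash
cat > go.py <<'E'
import sys
from h import *
# go.py x y z jawdeg [maxstep] : rows for a straight line
def plan(x,y,z,jaw,step=40.,s=None):
    s=s or get_state(); p=np.array(s['tcp_pos']);R=np.array(s['orientation'])
    # target R: z down, y=(cos,sin,0); choose half turn closest
    from scipy.spatial.transform import Rotation as Ro
    best=None
    for k in(0,180):
        a=np.radians(jaw+k); yv=np.array([np.cos(a),np.sin(a),0]);zv=np.array([0,0,-1.]);T=np.c_[np.cross(yv,zv),yv,zv]
        rv=Ro.from_matrix(R.T@T).as_rotvec()
        if best is None or np.linalg.norm(rv)<np.linalg.norm(best): best=rv
    d=np.array([x,y,z])-p
    n=int(max(np.ceil(np.linalg.norm(d)/step),np.ceil(np.linalg.norm(best)/.12),1))
    print('t',round(s['time'],2),'n',n,'dist',d.round(1),'rv',best.round(3))
    for i in range(n):
        Ri=R@Ro.from_rotvec(best*i/n).as_matrix()
        t=Ri.T@(d/n); w=best/n
        print({**{k:round(float(v),1) for k,v in zip(('dx','dy','dz'),t)},**{k:round(float(v),3) for k,v in zip(('wx','wy','wz'),w)}})
a=list(map(float,sys.argv[1:])); plan(*a)
E
python3 go.py 523 120 160 5 40
```

```text
t 1.6 n 12 dist [ 280.4 -373.6  -58.7] rv [0.    0.    1.027]
{'dx': -34.7, 'dy': -17.6, 'dz': 4.9, 'wx': 0.0, 'wy': 0.0, 'wz': 0.086}
{'dx': -36.1, 'dy': -14.6, 'dz': 4.9, 'wx': 0.0, 'wy': 0.0, 'wz': 0.086}
{'dx': -37.2, 'dy': -11.5, 'dz': 4.9, 'wx': 0.0, 'wy': 0.0, 'wz': 0.086}
{'dx': -38.0, 'dy': -8.2, 'dz': 4.9, 'wx': 0.0, 'wy': 0.0, 'wz': 0.086}
{'dx': -38.6, 'dy': -5.0, 'dz': 4.9, 'wx': 0.0, 'wy': 0.0, 'wz': 0.086}
{'dx': -38.9, 'dy': -1.6, 'dz': 4.9, 'wx': 0.0, 'wy': 0.0, 'wz': 0.086}
{'dx': -38.9, 'dy': 1.7, 'dz': 4.9, 'wx': 0.0, 'wy': 0.0, 'wz': 0.086}
{'dx': -38.6, 'dy': 5.0, 'dz': 4.9, 'wx': 0.0, 'wy': 0.0, 'wz': 0.086}
{'dx': -38.0, 'dy': 8.3, 'dz': 4.9, 'wx': 0.0, 'wy': 0.0, 'wz': 0.086}
{'dx': -37.2, 'dy': 11.5, 'dz': 4.9, 'wx': 0.0, 'wy': 0.0, 'wz': 0.086}
{'dx': -36.1, 'dy': 14.6, 'dz': 4.9, 'wx': 0.0, 'wy': 0.0, 'wz': 0.086}
{'dx': -34.7, 'dy': 17.7, 'dz': 4.9, 'wx': 0.0, 'wy': 0.0, 'wz': 0.086}
```

Emit:
drive_tool(plan=[{"gripper": 0, "dx": -35, "dy": -18, "dz": 4, "wz": 0.086}, {"gripper": 0, "dx": -36, "dy": -15, "dz": 4, "wz": 0.086}, {"gripper": 0, "dx": -37, "dy": -12, "dz": 4, "wz": 0.086}, {"gripper": 0, "dx": -38, "dy": -8, "dz": 4, "wz": 0.086}, {"gripper": 0, "dx": -39, "dy": -5, "dz": 4, "wz": 0.086}])

```text
validation failed for argument at $.pl...
```

```bash
python3 go.py 523 120 160 5 40
```

```text
t 1.6 n 12 dist [ 280.4 -373.6  -58.7] rv [0.    0.    1.027]
{'dx': -34.7, 'dy': -17.6, 'dz': 4.9, 'wx': 0.0, 'wy': 0.0, 'wz': 0.086}
{'dx': -36.1, 'dy': -14.6, 'dz': 4.9, 'wx': 0.0, 'wy': 0.0, 'wz': 0.086}
{'dx': -37.2, 'dy': -11.5, 'dz': 4.9, 'wx': 0.0, 'wy': 0.0, 'wz': 0.086}
{'dx': -38.0, 'dy': -8.2, 'dz': 4.9, 'wx': 0.0, 'wy': 0.0, 'wz': 0.086}
{'dx': -38.6, 'dy': -5.0, 'dz': 4.9, 'wx': 0.0, 'wy': 0.0, 'wz': 0.086}
{'dx': -38.9, 'dy': -1.6, 'dz': 4.9, 'wx': 0.0, 'wy': 0.0, 'wz': 0.086}
{'dx': -38.9, 'dy': 1.7, 'dz': 4.9, 'wx': 0.0, 'wy': 0.0, 'wz': 0.086}
{'dx': -38.6, 'dy': 5.0, 'dz': 4.9, 'wx': 0.0, 'wy': 0.0, 'wz': 0.086}
{'dx': -38.0, 'dy': 8.3, 'dz': 4.9, 'wx': 0.0, 'wy': 0.0, 'wz': 0.086}
{'dx': -37.2, 'dy': 11.5, 'dz': 4.9, 'wx': 0.0, 'wy': 0.0, 'wz': 0.086}
{'dx': -36.1, 'dy': 14.6, 'dz': 4.9, 'wx': 0.0, 'wy': 0.0, 'wz': 0.086}
{'dx': -34.7, 'dy': 17.7, 'dz': 4.9, 'wx': 0.0, 'wy': 0.0, 'wz': 0.086}
```

Emit:
drive_tool(plan=[{"gripper": 0.0, "dx": -35, "dy": -18, "dz": 4, "wx": 0, "wy": 0, "wz": 0.086}, {"gripper": 0.0, "dx": -36, "dy": -15, "dz": 4, "wx": 0, "wy": 0, "wz": 0.086}, {"gripper": 0.0, "dx": -37, "dy": -12, "dz": 4, "wx": 0, "wy": 0, "wz": 0.086}, {"gripper": 0.0, "dx": -38, "dy": -8, "dz": 4, "wx": 0, "wy": 0, "wz": 0.086}, {"gripper": 0.0, "dx": -39, "dy": -5, "dz": 4, "wx": 0, "wy": 0, "wz": 0.086}])

```text
time: 2.02
tcp_pos: [357.9, 338.6, 198.5]
orientation: [[-0.63, 0.776, 0.001], [0.776, 0.63, 0.006], [0.004, 0.005, -1.0]]
contact_force: [0.4, 0.0, -0.2]
finger_gap: 1.0
```

```bash
python3 go.py 523 120 160 5 40
```

```text
t 2.02 n 7 dist [ 165.1 -218.6  -38.5] rv [ 0.004 -0.005  0.595]
{'dx': -39.1, 'dy': -1.4, 'dz': 5.4, 'wx': 0.001, 'wy': -0.001, 'wz': 0.085}
{'dx': -39.1, 'dy': 1.9, 'dz': 5.4, 'wx': 0.001, 'wy': -0.001, 'wz': 0.085}
{'dx': -38.8, 'dy': 5.2, 'dz': 5.4, 'wx': 0.001, 'wy': -0.001, 'wz': 0.085}
{'dx': -38.2, 'dy': 8.5, 'dz': 5.4, 'wx': 0.001, 'wy': -0.001, 'wz': 0.085}
{'dx': -37.3, 'dy': 11.7, 'dz': 5.5, 'wx': 0.001, 'wy': -0.001, 'wz': 0.085}
{'dx': -36.2, 'dy': 14.9, 'dz': 5.5, 'wx': 0.001, 'wy': -0.001, 'wz': 0.085}
{'dx': -34.8, 'dy': 17.9, 'dz': 5.5, 'wx': 0.001, 'wy': -0.001, 'wz': 0.085}
```

Good tracking; continue.

Emit:
drive_tool(plan=[{"gripper": 0.0, "dx": -39, "dy": -1, "dz": 5, "wx": 0, "wy": 0, "wz": 0.085}, {"gripper": 0.0, "dx": -39, "dy": 2, "dz": 5, "wx": 0, "wy": 0, "wz": 0.085}, {"gripper": 0.0, "dx": -39, "dy": 5, "dz": 5, "wx": 0, "wy": 0, "wz": 0.085}, {"gripper": 0.0, "dx": -38, "dy": 8.5, "dz": 5, "wx": 0, "wy": 0, "wz": 0.085}, {"gripper": 0.0, "dx": -37, "dy": 12, "dz": 5, "wx": 0, "wy": 0, "wz": 0.085}])

```text
time: 2.43
tcp_pos: [479.3, 174.2, 173.3]
orientation: [[-0.234, 0.972, 0.005], [0.972, 0.234, 0.007], [0.006, 0.007, -1.0]]
contact_force: [-0.1, -0.2, 1.5]
finger_gap: 1.001
```

```bash
python3 go.py 523 120 160 5 40
```

```text
t 2.43 n 2 dist [ 43.7 -54.2 -13.3] rv [ 0.006 -0.006  0.149]
{'dx': -31.5, 'dy': 14.9, 'dz': 6.6, 'wx': 0.003, 'wy': -0.003, 'wz': 0.075}
{'dx': -30.3, 'dy': 17.2, 'dz': 6.6, 'wx': 0.003, 'wy': -0.003, 'wz': 0.075}
```

Emit:
drive_tool(plan=[{"gripper": 0.0, "dx": -31.5, "dy": 15, "dz": 6.6, "wx": 0.003, "wy": -0.003, "wz": 0.075}, {"gripper": 0.0, "dx": -30, "dy": 17, "dz": 6.6, "wx": 0.003, "wy": -0.003, "wz": 0.075}, {"gripper": 0.0, "dx": 0, "dy": 0, "dz": 0, "wx": 0, "wy": 0, "wz": 0}])

```text
time: 2.68
tcp_pos: [528.6, 110.8, 159.1]
orientation: [[-0.068, 0.998, 0.003], [0.998, 0.068, -0.002], [-0.002, 0.003, -1.0]]
contact_force: [0.4, 0.1, 0.7]
finger_gap: 0.994
```

```bash
python3 go.py 523 120 66 5 25; python3 - <<'E'
from h import *
for n in("scene","top"):
    im=viewer.get_image(n)[:,:,::-1].copy(); cv2.imwrite(f'pics/{n}1.png',im)
    s=get_state();p=s['tcp_pos'];u=proj(n,[p])[0].astype(int)
    cv2.imwrite(f'pics/{n}1z.png',cv2.resize(im[u[1]-40:u[1]+40,u[0]-50:u[0]+50],(500,400),interpolation=cv2.INTER_CUBIC))
a=cv2.imread('pics/scene1z.png');b=cv2.imread('pics/top1z.png');cv2.imwrite('pics/z1.png',cv2.resize(np.vstack([a,b]),(375,600)))
E
```

```text
t 2.68 n 4 dist [ -5.6   9.2 -93.1] rv [ 0.003  0.002 -0.019]
{'dx': 2.4, 'dy': -1.3, 'dz': 23.3, 'wx': 0.001, 'wy': 0.001, 'wz': -0.005}
{'dx': 2.4, 'dy': -1.3, 'dz': 23.3, 'wx': 0.001, 'wy': 0.001, 'wz': -0.005}
{'dx': 2.4, 'dy': -1.2, 'dz': 23.3, 'wx': 0.001, 'wy': 0.001, 'wz': -0.005}
{'dx': 2.4, 'dy': -1.2, 'dz': 23.3, 'wx': 0.001, 'wy': 0.001, 'wz': -0.005}
```

View pics/z1.png

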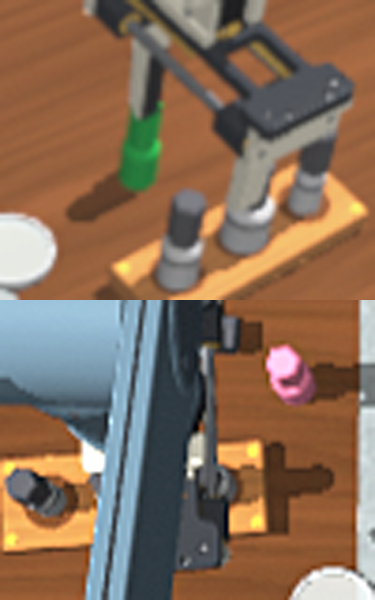

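Emit:
drive_tool(plan=[{"gripper": 0.0, "dx": 9, "dy": -5, "dz": 15, "wx": 0.003, "wy": 0.002, "wz": -0.019}, {"gripper": 0.0, "dx": 0, "dy": 0, "dz": 12, "wx": 0, "wy": 0, "wz": 0}, {"gripper": 0.0, "dx": 0, "dy": 0, "dz": 0, "wx": 0, "wy": 0, "wz": 0}])

```text
time: 3.03
tcp_pos: [518.3, 126.2, 133.3]
orientation: [[-0.098, 0.995, -0.001], [0.995, 0.098, 0.004], [0.004, -0.001, -1.0]]
contact_force: [-0.6, 0.3, -0.5]
finger_gap: 1.0
```

```bash
python3 go.py 523 120 66 5 20
```

```text
t 3.03 n 4 dist [  4.7  -6.2 -67.3] rv [-0.001 -0.004  0.011]
{'dx': -1.7, 'dy': 1.0, 'dz': 16.8, 'wx': -0.0, 'wy': -0.001, 'wz': 0.003}
{'dx': -1.7, 'dy': 1.0, 'dz': 16.8, 'wx': -0.0, 'wy': -0.001, 'wz': 0.003}
{'dx': -1.7, 'dy': 1.0, 'dz': 16.8, 'wx': -0.0, 'wy': -0.001, 'wz': 0.003}
{'dx': -1.7, 'dy': 1.0, 'dz': 16.8, 'wx': -0.0, 'wy': -0.001, 'wz': 0.003}
```

Emit:
drive_tool(plan=[{"gripper": 0.0, "dx": 0, "dy": 0, "dz": 0, "wx": 0, "wy": 0, "wz": 0}])

```text
time: 3.12
tcp_pos: [517.3, 127.6, 133.6]
orientation: [[-0.1, 0.995, -0.002], [0.995, 0.1, 0.005], [0.005, -0.001, -1.0]]
contact_force: [0.2, 0.5, -0.3]
finger_gap: 1.0
```

```bash
python3 go.py 523 120 66 5 20|head -2; python3 -c "
from workcell import get_state
print(get_state()['qd'])"
```

```text
t 3.12 n 4 dist [  5.7  -7.6 -67.6] rv [-0.001 -0.005  0.013]
{'dx': -2.1, 'dy': 1.3, 'dz': 16.9, 'wx': -0.0, 'wy': -0.001, 'wz': 0.003}
[ 0.02536578 -0.00262203  0.02264319  0.00443124 -0.00528289 -0.00431084]
```

Emit:
drive_tool(plan=[{"gripper": 0.0, "dx": -5, "dy": 3, "dz": 15, "wx": 0, "wy": -0.003, "wz": 0.008}, {"gripper": 0.0, "dx": 0, "dy": 0, "dz": 15, "wx": 0, "wy": 0, "wz": 0}, {"gripper": 0.0, "dx": 0, "dy": 0, "dz": 0, "wx": 0, "wy": 0, "wz": 0}])

```text
time: 3.37
tcp_pos: [520.6, 126.4, 106.4]
orientation: [[-0.098, 0.995, 0.003], [0.995, 0.098, 0.002], [0.002, 0.003, -1.0]]
contact_force: [-0.4, 0.9, -1.0]
finger_gap: 1.002
```

```bash
python3 go.py 523 120 66 5 20
```

```text
t 3.37 n 3 dist [  2.4  -6.4 -40.4] rv [ 0.003 -0.002  0.011]
{'dx': -2.2, 'dy': 0.6, 'dz': 13.5, 'wx': 0.001, 'wy': -0.001, 'wz': 0.004}
{'dx': -2.2, 'dy': 0.6, 'dz': 13.5, 'wx': 0.001, 'wy': -0.001, 'wz': 0.004}
{'dx': -2.2, 'dy': 0.6, 'dz': 13.5, 'wx': 0.001, 'wy': -0.001, 'wz': 0.004}
```

Emit:
drive_tool(plan=[{"gripper": 0.0, "dx": -5, "dy": 2, "dz": 13, "wx": 0, "wy": 0, "wz": 0.008}, {"gripper": 0.0, "dx": -1, "dy": 0, "dz": 13, "wx": 0, "wy": 0, "wz": 0}, {"gripper": 0.0, "dx": 0, "dy": 0, "dz": 9, "wx": 0, "wy": 0, "wz": 0}, {"gripper": 0.0, "dx": 0, "dy": 0, "dz": 0, "wx": 0, "wy": 0, "wz": 0}])

```text
time: 3.7
tcp_pos: [524.5, 123.7, 75.4]
orientation: [[-0.096, 0.995, 0.009], [0.995, 0.096, 0.003], [0.002, 0.009, -1.0]]
contact_force: [-0.6, -0.9, -0.1]
finger_gap: 1.001
```

```bash
python3 go.py 523 120 66 5 20
```

```text
t 3.7 n 1 dist [-1.5 -3.7 -9.4] rv [ 0.009 -0.002  0.009]
{'dx': -3.6, 'dy': -1.9, 'dz': 9.4, 'wx': 0.009, 'wy': -0.002, 'wz': 0.009}
```

Emit:
drive_tool(plan=[{"gripper": 0.0, "dx": -4, "dy": -1, "dz": 9, "wx": 0.009, "wy": 0, "wz": 0.009}, {"gripper": 0.0, "dx": 0, "dy": 0, "dz": 2, "wx": 0, "wy": 0, "wz": 0}, {"gripper": 0.0, "dx": 0, "dy": 0, "dz": 0, "wx": 0, "wy": 0, "wz": 0}])

```text
time: 3.95
tcp_pos: [524.9, 120.3, 65.9]
orientation: [[-0.087, 0.996, 0.002], [0.996, 0.087, 0.003], [0.002, 0.002, -1.0]]
contact_force: [-1.1, 0.0, 0.7]
finger_gap: 0.998
```

```bash
python3 go.py 523 120 66 5 20;python3 - <<'E'
from h import *
for n in("scene","top"):
    im=viewer.get_image(n)[:,:,::-1].copy(); cv2.imwrite(f'pics/{n}2.png',im)
    u=proj(n,[[523,120,90]])[0].astype(int)
    cv2.imwrite(f'pics/{n}2z.png',cv2.resize(im[u[1]-30:u[1]+30,u[0]-40:u[0]+40],(400,300),interpolation=cv2.INTER_CUBIC))
a=cv2.imread('pics/scene2z.png');b=cv2.imread('pics/top2z.png');cv2.imwrite('pics/z2.png',np.vstack([a,b]))
E
```

```text
t 3.95 n 1 dist [-1.9 -0.3  0.1] rv [ 0.002 -0.002  0.   ]
{'dx': -0.1, 'dy': -1.9, 'dz': -0.1, 'wx': 0.002, 'wy': -0.002, 'wz': 0.0}
```

View pics/z2.png

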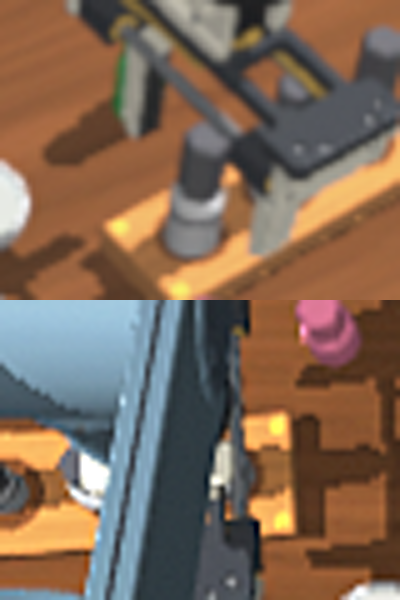

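```bash
python3 - <<'E'
from h import *
s=get_state();p=s['tcp_pos'];R=s['orientation']
for n in("scene","top"):
    u=proj(n,[[523,120,90]])[0].astype(int)
    q=np.array([p+R@[0,46+7,0],p-R@[0,46+7,0],[523,120,106],[523,120,62]])
    print(n,((proj(n,q)-u+[40,30])*5).round())
E
```

```text
scene [[261. 247.]
 [138. 124.]
 [204. 133.]
 [195. 187.]]
top [[206.  63.]
 [215. 254.]
 [198. 149.]
 [212. 163.]]
```

Emit:
drive_tool(plan=[{"gripper": 1.0, "dx": 0, "dy": -1, "dz": 0, "wx": 0, "wy": 0, "wz": 0}, {"gripper": 1.0, "dx": 0, "dy": 0, "dz": 0, "wx": 0, "wy": 0, "wz": 0}, {"gripper": 1.0, "dx": 0, "dy": 0, "dz": 0, "wx": 0, "wy": 0, "wz": 0}, {"gripper": 1.0, "dx": 0, "dy": 0, "dz": 0, "wx": 0, "wy": 0, "wz": 0}, {"gripper": 1.0, "dx": 0, "dy": 0, "dz": 0, "wx": 0, "wy": 0, "wz": 0}], newtons=40)

```text
time: 4.47
tcp_pos: [524.6, 120.1, 67.4]
orientation: [[-0.087, 0.996, 0.004], [0.996, 0.087, 0.003], [0.002, 0.005, -1.0]]
contact_force: [-0.3, 0.1, -0.7]
finger_gap: 0.688
```

Emit:
drive_tool(plan=[{"gripper": 1.0, "dx": 0, "dy": 0, "dz": 0, "wx": 0, "wy": 0, "wz": 0}, {"gripper": 1.0, "dx": 0, "dy": 0, "dz": 0, "wx": 0, "wy": 0, "wz": 0}, {"gripper": 1.0, "dx": 0, "dy": 0, "dz": 0, "wx": 0, "wy": 0, "wz": 0}])

```text
time: 4.72
tcp_pos: [524.7, 120.1, 67.6]
orientation: [[-0.087, 0.996, 0.005], [0.996, 0.087, 0.003], [0.002, 0.005, -1.0]]
contact_force: [0.2, -0.3, -0.5]
finger_gap: 0.476
```

Emit:
drive_tool(plan=[{"gripper": 1.0, "dx": 0, "dy": 0, "dz": 0, "wx": 0, "wy": 0, "wz": 0}, {"gripper": 1.0, "dx": 0, "dy": 0, "dz": 0, "wx": 0, "wy": 0, "wz": 0}, {"gripper": 1.0, "dx": 0, "dy": 0, "dz": 0, "wx": 0, "wy": 0, "wz": 0}, {"gripper": 1.0, "dx": 0, "dy": 0, "dz": 0, "wx": 0, "wy": 0, "wz": 0}, {"gripper": 1.0, "dx": 0, "dy": 0, "dz": 0, "wx": 0, "wy": 0, "wz": 0}])

```text
time: 5.13
tcp_pos: [524.5, 120.0, 67.5]
orientation: [[-0.087, 0.996, 0.004], [0.996, 0.087, 0.002], [0.002, 0.004, -1.0]]
contact_force: [-0.9, 0.8, -0.1]
finger_gap: 0.241
```

Emit:
drive_tool(plan=[{"gripper": 1.0, "dx": 0, "dy": 0, "dz": 0, "wx": 0, "wy": 0, "wz": 0}])

```text
time: 5.22
tcp_pos: [524.5, 120.0, 67.5]
orientation: [[-0.087, 0.996, 0.004], [0.996, 0.087, 0.002], [0.002, 0.004, -1.0]]
contact_force: [-0.1, -0.4, -0.5]
finger_gap: 0.241
```

Emit:
drive_tool(plan=[{"gripper": 1.0, "dx": 0, "dy": 0, "dz": -10, "wx": 0, "wy": 0, "wz": 0}, {"gripper": 1.0, "dx": 0, "dy": 0, "dz": -20, "wx": 0, "wy": 0, "wz": 0}, {"gripper": 1.0, "dx": 0, "dy": 0, "dz": -30, "wx": 0, "wy": 0, "wz": 0}, {"gripper": 1.0, "dx": 0, "dy": 0, "dz": -30, "wx": 0, "wy": 0, "wz": 0}, {"gripper": 1.0, "dx": 0, "dy": 0, "dz": -8, "wx": 0, "wy": 0, "wz": 0}])

```text
time: 5.63
tcp_pos: [520.2, 119.8, 166.2]
orientation: [[-0.087, 0.996, -0.008], [0.996, 0.087, 0.002], [0.003, -0.008, -1.0]]
contact_force: [1.0, -0.5, -1.5]
finger_gap: 0.238
```

```bash
python3 go.py 558 -96 170 34 25;python3 go.py 558 -96 170 -26 25|head -2; python3 -c "
from workcell import get_state
print(get_state()['joint_pos'])"
```

```text
t 5.63 n 9 dist [  37.8 -215.8    3.8] rv [-0.007 -0.005 -0.506]
{'dx': -24.2, 'dy': 2.1, 'dz': -0.5, 'wx': -0.001, 'wy': -0.001, 'wz': -0.056}
{'dx': -24.3, 'dy': 0.7, 'dz': -0.5, 'wx': -0.001, 'wy': -0.001, 'wz': -0.056}
{'dx': -24.3, 'dy': -0.6, 'dz': -0.5, 'wx': -0.001, 'wy': -0.001, 'wz': -0.056}
{'dx': -24.3, 'dy': -2.0, 'dz': -0.5, 'wx': -0.001, 'wy': -0.001, 'wz': -0.056}
{'dx': -24.1, 'dy': -3.4, 'dz': -0.5, 'wx': -0.001, 'wy': -0.001, 'wz': -0.056}
{'dx': -23.9, 'dy': -4.7, 'dz': -0.5, 'wx': -0.001, 'wy': -0.001, 'wz': -0.056}
{'dx': -23.6, 'dy': -6.0, 'dz': -0.4, 'wx': -0.001, 'wy': -0.001, 'wz': -0.056}
{'dx': -23.2, 'dy': -7.4, 'dz': -0.4, 'wx': -0.001, 'wy': -0.001, 'wz': -0.056}
{'dx': -22.7, 'dy': -8.7, 'dz': -0.4, 'wx': -0.001, 'wy': -0.001, 'wz': -0.056}
t 5.63 n 9 dist [  37.8 -215.8    3.8] rv [-0.008 -0.001  0.541]
{'dx': -24.2, 'dy': 2.1, 'dz': -0.5, 'wx': -0.001, 'wy': -0.0, 'wz': 0.06}
[ 0.01537706  0.27583676  1.64568653  0.00276042  1.22795044 -0.07287911]
```

Emit:
drive_tool(plan=[{"gripper": 1.0, "dx": -15, "dy": 1.5, "dz": -1, "wx": 0, "wy": 0, "wz": -0.056}, {"gripper": 1.0, "dx": -25, "dy": 1, "dz": -0.5, "wx": 0, "wy": 0, "wz": -0.056}, {"gripper": 1.0, "dx": -25, "dy": -0.5, "dz": -0.5, "wx": 0, "wy": 0, "wz": -0.056}, {"gripper": 1.0, "dx": -25, "dy": -2, "dz": -0.5, "wx": 0, "wy": 0, "wz": -0.056}, {"gripper": 1.0, "dx": -24, "dy": -3.5, "dz": -0.5, "wx": 0, "wy": 0, "wz": -0.056}])

```text
time: 6.05
tcp_pos: [541.5, 9.1, 171.8]
orientation: [[-0.377, 0.926, -0.002], [0.926, 0.377, 0.005], [0.005, 0.0, -1.0]]
contact_force: [-0.2, 0.9, -1.2]
finger_gap: 0.241
```

```bash
python3 go.py 558 -96 170 34 25
```

```text
t 6.05 n 5 dist [  16.5 -105.1   -1.8] rv [ 0.001 -0.005 -0.207]
{'dx': -20.7, 'dy': -4.9, 'dz': 0.2, 'wx': 0.0, 'wy': -0.001, 'wz': -0.041}
{'dx': -20.5, 'dy': -5.7, 'dz': 0.3, 'wx': 0.0, 'wy': -0.001, 'wz': -0.041}
{'dx': -20.2, 'dy': -6.6, 'dz': 0.3, 'wx': 0.0, 'wy': -0.001, 'wz': -0.041}
{'dx': -19.9, 'dy': -7.4, 'dz': 0.3, 'wx': 0.0, 'wy': -0.001, 'wz': -0.041}
{'dx': -19.6, 'dy': -8.2, 'dz': 0.3, 'wx': 0.0, 'wy': -0.001, 'wz': -0.041}
```

Emit:
drive_tool(plan=[{"gripper": 1.0, "dx": -21, "dy": -5, "dz": 0, "wx": 0, "wy": 0, "wz": -0.045}, {"gripper": 1.0, "dx": -22, "dy": -6, "dz": 0, "wx": 0, "wy": 0, "wz": -0.045}, {"gripper": 1.0, "dx": -21, "dy": -7, "dz": 0, "wx": 0, "wy": 0, "wz": -0.045}, {"gripper": 1.0, "dx": -15, "dy": -6, "dz": 0, "wx": 0, "wy": 0, "wz": -0.035}, {"gripper": 1.0, "dx": -6, "dy": -2, "dz": 0, "wx": 0, "wy": 0, "wz": 0}])

```text
time: 6.47
tcp_pos: [555.0, -86.0, 167.9]
orientation: [[-0.536, 0.844, -0.005], [0.844, 0.536, 0.005], [0.007, -0.002, -1.0]]
contact_force: [0.2, 0.5, -0.9]
finger_gap: 0.236
```

Emit:
drive_tool(plan=[{"gripper": 1.0, "dx": 0, "dy": 0, "dz": 0, "wx": 0, "wy": 0, "wz": 0}, {"gripper": 1.0, "dx": 0, "dy": 0, "dz": 0, "wx": 0, "wy": 0, "wz": 0}])

```text
time: 6.63
tcp_pos: [554.5, -87.0, 166.6]
orientation: [[-0.532, 0.847, -0.007], [0.847, 0.532, 0.006], [0.009, -0.003, -1.0]]
contact_force: [0.6, 0.6, -1.8]
finger_gap: 0.235
```

```bash
python3 go.py 558 -96 170 34 25
```

```text
t 6.63 n 1 dist [ 3.5 -9.   3.4] rv [-0.003 -0.009 -0.033]
{'dx': -9.4, 'dy': -1.8, 'dz': -3.4, 'wx': -0.003, 'wy': -0.009, 'wz': -0.033}
```

Emit:
drive_tool(plan=[{"gripper": 1.0, "dx": -8, "dy": -2, "dz": 0, "wx": -0.003, "wy": -0.008, "wz": -0.03}, {"gripper": 1.0, "dx": -1, "dy": 0, "dz": 3, "wx": 0, "wy": 0, "wz": 0}, {"gripper": 1.0, "dx": 0, "dy": 0, "dz": 0, "wx": 0, "wy": 0, "wz": 0}, {"gripper": 1.0, "dx": 0, "dy": 0, "dz": 0, "wx": 0, "wy": 0, "wz": 0}])

```text
time: 6.97
tcp_pos: [556.5, -91.2, 162.3]
orientation: [[-0.556, 0.831, -0.002], [0.831, 0.556, 0.004], [0.004, 0.0, -1.0]]
contact_force: [-0.4, -2.0, -1.9]
finger_gap: 0.238
```

```bash
python3 go.py 558 -96 155 34 25; cat > look.py <<'E'
from h import *
import sys
tag=sys.argv[1]; c=(558,-96); s0=get_state(); tcp=s0['tcp_pos'];R=s0['orientation']
def circ(c,rad,z,n=40):
    t=np.linspace(0,2*np.pi,n); return np.c_[c[0]+rad*np.cos(t),c[1]+rad*np.sin(t),np.full(n,z)]
def tc(off,rad,zt,n=40):
    t=np.linspace(0,2*np.pi,n); return tcp+np.c_[off[0]+rad*np.cos(t),off[1]+rad*np.sin(t),np.full(n,zt)]@R.T
out=[]
for n in("scene","top"):
    im=viewer.get_image(n)[:,:,::-1].copy(); cv2.imwrite(f'pics/{n}_{tag}.png',im)
    u0=proj(n,[[*c,105]])[0].astype(int)-[25,25]
    z=cv2.resize(im[u0[1]:u0[1]+50,u0[0]:u0[0]+50],(400,400),interpolation=cv2.INTER_CUBIC); raw=z.copy()
    for P,col in((tc((0,0),15,45.5),(0,0,255)),(tc((0,0),15,5.5),(0,255,255)),(circ(c,5,91),(255,0,0)),(circ(c,10,65),(0,255,0))):
        cv2.polylines(z,[((proj(n,P)-u0+.5)*8).astype(int)],False,col,1)
    out.append(np.hstack([raw,z]))
cv2.imwrite(f'pics/look_{tag}.png',cv2.resize(np.vstack(out),(600,600)))
E
python3 look.py a
```

```text
t 6.97 n 1 dist [ 1.5 -4.8 -7.3] rv [ 0.    -0.004 -0.003]
{'dx': -4.8, 'dy': -1.4, 'dz': 7.3, 'wx': 0.0, 'wy': -0.004, 'wz': -0.003}
```

View pics/look_a.png

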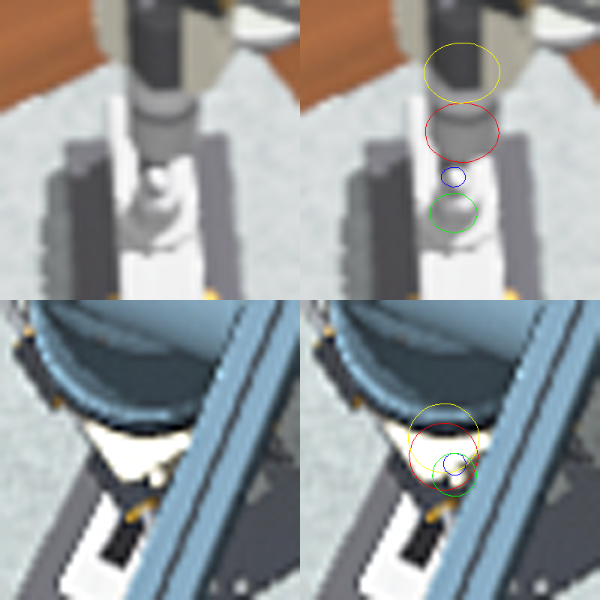

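```bash
cat > ov2.py <<'E'
from h import *
import sys
cx,cy,h,sr=map(float,sys.argv[1:5]); c=(cx,cy)
ims={'scene':cv2.imread('pics/scene0.png'),'top':cv2.imread('pics/top0.png')}
def circ(c,rad,z,n=60):
    t=np.linspace(0,2*np.pi,n); return np.c_[c[0]+rad*np.cos(t),c[1]+rad*np.sin(t),np.full(n,z)]
def hexa(c,af,yaw,z):
    t=yaw+np.pi/6+np.arange(7)*np.pi/3; R=af/np.sqrt(3); return np.c_[c[0]+R*np.cos(t),c[1]+R*np.sin(t),np.full(7,z)]
def strap(w,z):
    a=np.radians(-26);s=np.array([[-60,w],[60,w],[60,-w],[-60,-w],[-60,w]]);return np.c_[s@rot(a).T+c,np.full(5,z)]
out=[]
for n in ims:
    u0=proj(n,[[558,-96,75]])[0].astype(int)-11
    k=400/24
    im=cv2.resize(ims[n][u0[1]:u0[1]+24,u0[0]:u0[0]+24],(400,400),interpolation=cv2.INTER_CUBIC);raw=im.copy()
    for P,col in((hexa(c,18.8,np.radians(-26),65),(0,0,255)),(hexa(c,18.8,np.radians(-26),65+h),(0,255,0)),(circ(c,sr,65+h+6),(255,0,0)),(circ(c,sr,65+h),(255,0,255)),(strap(17,60),(0,200,200))):
        cv2.polylines(im,[((proj(n,P)-u0+.5)*k).round().astype(int)],False,col,1)
    out.append(np.hstack([raw,im]))
cv2.imwrite('pics/ov2.png',cv2.resize(np.vstack(out),(600,600)))
E
python3 ov2.py 558 -96 20 5; cp pics/ov2.png pics/ov2a.png
```

```text
(no output)
```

View pics/ov2a.png

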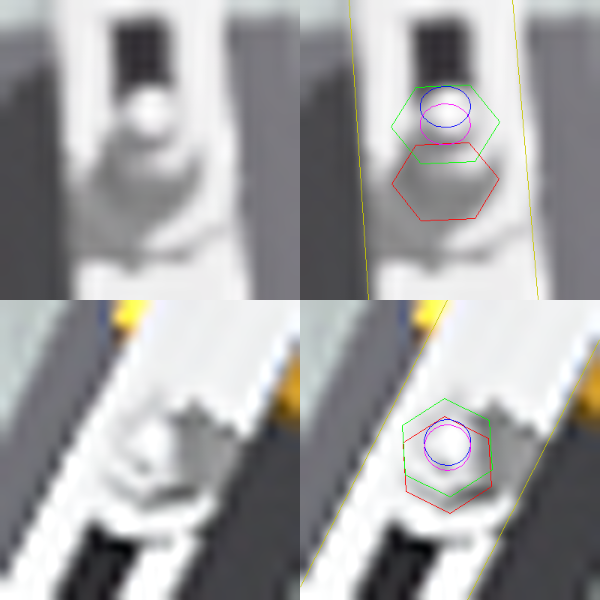

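Emit:
drive_tool(plan=[{"gripper": 1.0, "dx": -4, "dy": -1, "dz": 8, "wx": 0, "wy": -0.004, "wz": -0.003}, {"gripper": 1.0, "dx": 0, "dy": 0, "dz": 4, "wx": 0, "wy": 0, "wz": 0}, {"gripper": 1.0, "dx": 0, "dy": 0, "dz": 0, "wx": 0, "wy": 0, "wz": 0}, {"gripper": 1.0, "dx": 0, "dy": 0, "dz": 0, "wx": 0, "wy": 0, "wz": 0}])

```text
time: 7.4
tcp_pos: [557.9, -94.1, 149.1]
orientation: [[-0.56, 0.828, 0.0], [0.828, 0.56, 0.0], [0.0, 0.0, -1.0]]
contact_force: [-0.1, 0.3, -1.2]
finger_gap: 0.235
```

```bash
python3 go.py 558 -96 145 34 25;
```

```text
t 7.4 n 1 dist [ 0.1 -1.9 -4.1] rv [ 0.    -0.     0.001]
{'dx': -1.7, 'dy': -1.0, 'dz': 4.1, 'wx': 0.0, 'wy': -0.0, 'wz': 0.001}
```

Emit:
drive_tool(plan=[{"gripper": 1.0, "dx": -1.7, "dy": -1, "dz": 3, "wx": 0, "wy": 0, "wz": 0}, {"gripper": 1.0, "dx": 0, "dy": 0, "dz": 1, "wx": 0, "wy": 0, "wz": 0}, {"gripper": 1.0, "dx": 0, "dy": 0, "dz": 0, "wx": 0, "wy": 0, "wz": 0}, {"gripper": 1.0, "dx": 0, "dy": 0, "dz": 0, "wx": 0, "wy": 0, "wz": 0}])

```text
time: 7.73
tcp_pos: [557.9, -96.4, 144.4]
orientation: [[-0.56, 0.829, -0.001], [0.829, 0.56, 0.0], [0.001, -0.0, -1.0]]
contact_force: [-0.6, -0.1, -1.6]
finger_gap: 0.242
```

```bash
python3 go.py 558 -96 145 34 25; sed -i 's/\[25,25\]/[14,16]/;s/+50/+32/g;s/\*8)/*12.5)/' look.py; python3 look.py b
```

```text
t 7.73 n 1 dist [0.1 0.4 0.6] rv [-0.    -0.001  0.001]
{'dx': 0.2, 'dy': 0.3, 'dz': -0.6, 'wx': -0.0, 'wy': -0.001, 'wz': 0.001}
```

View pics/look_b.png

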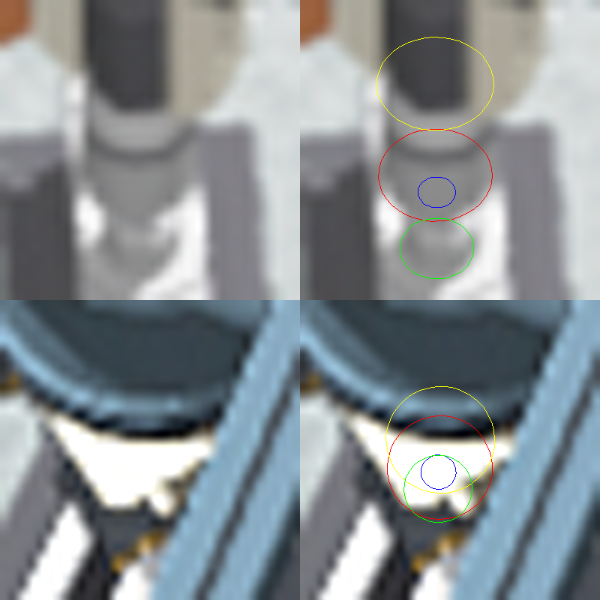

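Emit:
drive_tool(plan=[{"gripper": 1.0, "dx": 0, "dy": 0, "dz": 3, "wx": 0, "wy": 0, "wz": 0}, {"gripper": 1.0, "dx": 0, "dy": 0, "dz": 3, "wx": 0, "wy": 0, "wz": 0}, {"gripper": 1.0, "dx": 0, "dy": 0, "dz": 1, "wx": 0, "wy": 0, "wz": 0}])

```text
time: 8.08
tcp_pos: [558.4, -96.5, 137.6]
orientation: [[-0.56, 0.829, 0.001], [0.829, 0.56, -0.0], [-0.001, 0.001, -1.0]]
contact_force: [0.8, 0.4, -1.6]
finger_gap: 0.239
```

```bash
python3 go.py 558 -96 145 34 25
```

```text
t 8.08 n 1 dist [-0.4  0.5  7.4] rv [0.001 0.001 0.001]
{'dx': 0.6, 'dy': -0.0, 'dz': -7.4, 'wx': 0.001, 'wy': 0.001, 'wz': 0.001}
```

Emit:
drive_tool(plan=[{"gripper": 1.0, "dx": 0.3, "dy": 0, "dz": 2, "wx": 0, "wy": 0, "wz": 0}, {"gripper": 1.0, "dx": 0, "dy": 0, "dz": 2, "wx": 0, "wy": 0, "wz": 0}, {"gripper": 1.0, "dx": 0, "dy": 0, "dz": 1.5, "wx": 0, "wy": 0, "wz": 0}])

```text
time: 8.33
tcp_pos: [558.1, -96.1, 131.4]
orientation: [[-0.56, 0.829, 0.001], [0.829, 0.56, -0.0], [-0.001, 0.001, -1.0]]
contact_force: [0.0, 0.5, -2.1]
finger_gap: 0.235
```

Emit:
drive_tool(plan=[{"gripper": 1.0, "dx": 0, "dy": 0, "dz": 2, "wx": 0, "wy": 0, "wz": 0}, {"gripper": 1.0, "dx": 0, "dy": 0, "dz": 2, "wx": 0, "wy": 0, "wz": 0}])

```text
time: 8.5
tcp_pos: [558.2, -96.1, 127.1]
orientation: [[-0.56, 0.829, 0.001], [0.829, 0.56, -0.0], [-0.001, 0.001, -1.0]]
contact_force: [0.3, -0.4, -2.3]
finger_gap: 0.242
```

Emit:
drive_tool(plan=[{"gripper": 1.0, "dx": 0, "dy": 0, "dz": 2.5, "wx": 0, "wy": 0, "wz": 0}, {"gripper": 1.0, "dx": 0, "dy": 0, "dz": 2.5, "wx": 0, "wy": 0, "wz": 0}])

```text
time: 8.67
tcp_pos: [558.1, -95.5, 122.0]
orientation: [[-0.56, 0.829, 0.001], [0.829, 0.56, 0.001], [0.0, 0.001, -1.0]]
contact_force: [-0.9, 1.6, -0.9]
finger_gap: 0.241
```

Emit:
drive_tool(plan=[{"gripper": 1.0, "dx": 0, "dy": 0, "dz": 2.5, "wx": 0, "wy": 0, "wz": 0}, {"gripper": 1.0, "dx": 0, "dy": 0, "dz": 2.5, "wx": 0, "wy": 0, "wz": 0}])

```text
time: 8.83
tcp_pos: [558.0, -95.2, 116.3]
orientation: [[-0.56, 0.829, 0.001], [0.829, 0.56, 0.001], [0.001, 0.001, -1.0]]
contact_force: [-1.1, 1.1, -1.7]
finger_gap: 0.237
```

Emit:
drive_tool(plan=[{"gripper": 1.0, "dx": 0, "dy": 0, "dz": 2, "wx": 0, "wy": 0, "wz": 0}, {"gripper": 1.0, "dx": 0, "dy": 0, "dz": 2, "wx": 0, "wy": 0, "wz": 0}])

```text
time: 9.0
tcp_pos: [558.0, -95.3, 111.6]
orientation: [[-0.56, 0.829, 0.001], [0.829, 0.56, 0.001], [0.001, 0.001, -1.0]]
contact_force: [0.3, 1.2, -1.9]
finger_gap: 0.24
```

Emit:
drive_tool(plan=[{"gripper": 1.0, "dx": 0, "dy": 0, "dz": 1.5, "wx": 0, "wy": 0, "wz": 0}, {"gripper": 1.0, "dx": 0, "dy": 0, "dz": 1.5, "wx": 0, "wy": 0, "wz": 0}])

```text
time: 9.17
tcp_pos: [558.2, -95.5, 110.4]
orientation: [[-0.56, 0.829, 0.001], [0.829, 0.56, 0.001], [-0.0, 0.001, -1.0]]
contact_force: [-6.7, 1.7, 19.3]
finger_gap: 0.236
```

Emit:
drive_tool(plan=[{"gripper": 1.0, "dx": 0, "dy": 0, "dz": 1, "wx": 0, "wy": 0, "wz": 0}, {"gripper": 1.0, "dx": 0, "dy": 0, "dz": 0.5, "wx": 0, "wy": 0, "wz": 0}, {"gripper": 1.0, "dx": 0, "dy": 0, "dz": 0.5, "wx": 0, "wy": 0, "wz": 0}])

```text
time: 9.42
tcp_pos: [558.0, -95.4, 110.5]
orientation: [[-0.56, 0.828, 0.002], [0.828, 0.56, 0.0], [-0.001, 0.002, -1.0]]
contact_force: [-2.2, 1.2, 3.1]
finger_gap: 0.243
```

```bash
python3 look.py c; python3 - <<'E'
from workcell import *
import numpy as np
print(get_state()['qd'].round(4))
for n in("socket_19_mid","socket_13_mid","socket_24_mid"):
  print(n,[(np.round(d['position']).tolist(),round(d['confidence'],2)) for d in viewer.tip_of('scene',n)][:6])
E
```

```text
[-0.0006  0.0023 -0.0016  0.      0.0013  0.0005]
socket_19_mid [([628.0, 256.0, 40.0], 0.84), ([609.0, 66.0, 42.0], 0.83), ([412.0, 162.0, 43.0], 0.64), ([706.0, 220.0, 42.0], 0.58), ([571.0, -97.0, -2.0], 0.58), ([558.0, -95.0, 107.0], 0.51)]
socket_13_mid [([510.0, 246.0, 59.0], 0.78), ([572.0, -96.0, 1.0], 0.2)]
socket_24_mid [([517.0, 182.0, 65.0], 0.86)]
```

View pics/look_c.png

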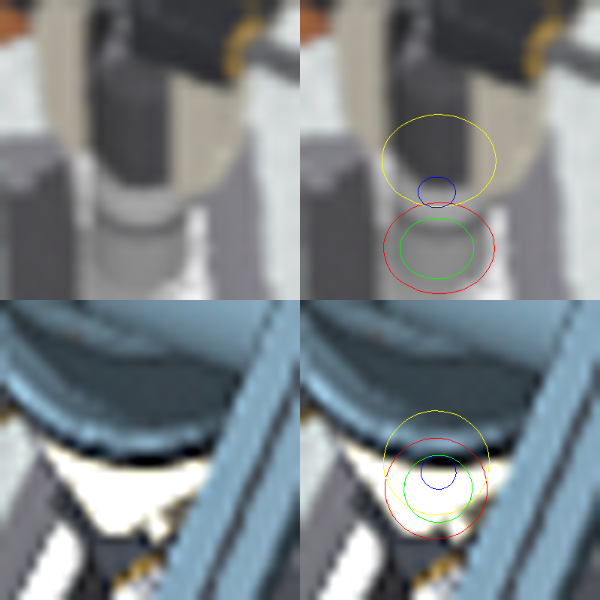

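View pics/scene_c.png

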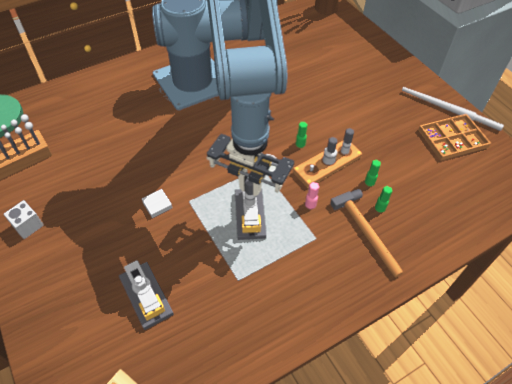

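```bash
python3 -c "
from workcell import r
print(r.finish_job())"
```

```text
the job is handed in; nothing more can be done
None
```

The 19 mm socket is seated on the nut on the grey pad and still gripped there. I handed the job in at about 9.5 s, and the hand-in gives no verdict.

**Choosing the socket:** the pad clamp's nut looked about 19 mm across flats against its 34 mm strap, and smaller than the parked clamp's. I took the 19 mm socket from the rack's -y pin first. It went on, so I did not try the 13 mm or 24 mm.

**Seating:**
- It slid over the nut with under about 3 N and stopped firmly, briefly at 19 N, at TCP z 110.4 mm. I had predicted 110.5 mm for fully home on the washer.
- At the last check the socket was within about 1 mm of where I had placed the nut. The tool was within 0.2° of vertical, the joints were still and about 3 N of push remained.
- The grip was set to 40 N, and the opening of about 22 mm matches the bar's flats.

**The rest of the scene:** the last picture shows the 13 mm and 24 mm sockets upright on their pins. The hammer, magnifier, block and look-alikes were not touched.

**Checks that disagreed or were skipped:**
- The network listed the seated socket at the right place but with low confidence (0.51), and gave higher values to the look-alikes and a false hit on the pad.
- The top camera was mostly blocked by the arm during seating.
- I did not push sideways to test the socket's play on the nut.

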